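# Shut the shelf gate and slide the cobalt pane into the corner

### The arm

A 6-joint arm with a two-finger parallel gripper is mounted at the origin on the work surface. World frame = base frame: x ahead of the robot, y to its left, z up, the work surface at z = 0. Lengths are in m, angles in rad, forces in N, time in s.
With the tool pointing down it reaches from about 0.35 to 0.975 m from the base axis. Payload 4.9 kg.
Tool frame: the origin (TCP) lies midway between the tips of the shut fingers; the grasp point (between the pads) lies 19 mm behind it (manip.hold_point_z is the distance from the TCP to the grasp point, in m); z points along the fingers, y is the line along which they close (so a half turn about z gives the same grasp; the last joint's range is limited). The gripper opens to 85 mm and grips with 20 to 120 N. Pads are 22 mm wide; open, the fingers measure 114 mm over their backs; the gripper's body (76 mm by 85 mm) begins 54 mm behind the grasp point. The pads swing forward as they close: fully open they stand 13 mm farther back than shut.
Start: joints at [-1.353, 0.053, 1.613, -0, 1.476, -0.119], TCP at [0.207, -0.59, 0.231] pointing down, gripper open.
Joint ranges: [-3.01, 3.01], [-1.01, 2.22], [0.06, 2.58], [-1.02, 4.17], [0.09, 2.62], [-3.14, 3.14]. Speed limits (rad/s): [2.57, 2.57, 3.14, 3.14, 3.14, 3.14].

### API

Orientations are given as a unit quaternion [w, x, y, z].
In Python, from plant import manip gives the robot as it stands. The module is installed in compiled form; this text tells all that it offers.
- The arm moves only by the shell command python3 -m jog 'ROWS' [OPENING]. ROWS is JSON, one flat list of numbers, 6 for each row, row after row: the shift along the tool's x, y, z in units of 0.1 m (1.0 is 0.1 m), then the turn, a rotation vector about the tool's x, y, z in units of 180 degrees (1.0 is 180 degrees). A call has 1 to 8 rows; each row is the pose to reach, as a shift and turn from the pose commanded when the call began, along the tool's axes at that moment, turning the shorter way round; what a row does not reach only later rows make up. A row lasts 1/8 s, in which the tool goes at most 62.5 mm and 10.7 degrees, less where a joint would pass 70% of its speed; a pose out of reach is approached as far as the arm can. A call with a number of a shift or a turn outside -1 to 1 is refused whole. A call with a gripper value outside its range is refused whole. OPENING is the finger opening in mm, from 0 to 85.4, set as the call begins (- or left out, the last holds). The fingers move at their own pace and stop on an object; the grip force is fixed at half the most. Time passes only in rows, so rows that repeat a pose let the fingers close. It gives the time, the measured TCP pose, the force, the opening and the grip force at its end, in the units of the state.
- manip.state(): the state, without advancing time (a new reading comes with each control period).
- manip.grab_frame(name): name is "scene" or "side" or "wrist"; returns a dict with "img" (400x640x3 uint8, blue, green, red), "z_map" (400x640 float32, m along the optical axis (not along the pixel's ray), 0 where there is no reading), "fx", "fy", "cx", "cy" (pixels), "xyz" and "attitude" of the camera in the world; the wrist camera has in their place "T_tool_cam" (4x4, takes a point from camera to tool coordinates, whose origin is the TCP and whose axes are the flange's). Camera axes: x right, y up, looking along -z (the intrinsics and any distortion apply to the point x, -y, -z); pixel columns grow to the right and rows downward; lengths in m; the calibration is good to about 2 mm. A picture is of the moment at which its call begins: read the wrist's pose just before it.
- manip.job_done(): hands the job in; it is judged then, once.
The state is a dict: "time": time; "joint_pos": joint angles; "joint_vel": joint speeds; "joint_efforts": joint torques, N m; "tool_pos": TCP position; "tool_rot": TCP orientation; "contact_force": force on the tool from outside, world axes, zero at the start; "ft_torque": the same for the moment, N m; "gripper_width": opening from 0.0 (shut) to 1.0 (fully open); "grasp_force": force on a finger pad.
Only numpy, scipy, OpenCV 4.12 (cv2) and the standard library are available. Lean on these libraries where they do the work, as an engineer would, in place of code of your own. Each camera call takes 0.05 s, during which the arm holds its last target. There are 200 camera calls.

### The job

Push the little iron gate shut with your fingertips until its latch drops, then slide the brass-framed cobalt pane over the tiles into the corner, one long side flat against the blue back ledge and one short end flat against the shut gate. Push only: do not lift the pane, and leave the brass chimney, the two copper feet and the scribe as they are. Finish with your hand off everything.

Things in the scene. Friction and masses are not known exactly. Their poses are not given: they have to be found in the camera images.
- shelf: Fixed tiled shelf, slab 290 mm deep (its x, -155 to +135) and 750 mm long (its y, -400 to +350), its tiled top 40 mm above the bench. Origin at bench level; x towards the back, away from the robot, y along the shelf to the gate end, z up. May stand slightly yawed. Blue back ledge 24 mm high, front face at x = +115. Latch post 105 mm tall at x -138, y +334; hinge post 117 mm tall at x +122, y +304.
- corner (a point): Inside corner on the tiled top where the front face of the blue back ledge (x = +115 mm in the shelf's frame) meets the inner face of the shut gate (y = +300 mm). Its axes are the shelf's: the ledge lies on its +x side, the gate on its +y side. The pane belongs on its -x, -y side.
- gate_hinge (a point): Foot of the gate's upright hinge axis, on the tiled top at the back of the gate end. Turns with the gate: its -x axis points along the gate to the free end, which when shut lies towards the robot.
- gate (a joint): Swing of the low black iron gate in rad: 0 = shut on its stop, positive = swung in over the tiles, free end to the shelf's -y. 225 mm long from the hinge axis, 96 mm high, bars 8 mm thick, centred on the hinge axis line: bottom rail 5 to 17 mm, top rail 70 to 80 mm above the tiles, thin uprights between. Stays where left until latched; about 1 N on its inner face swings it.
- gate_mid (a point): Middle height of the gate's top rail on the inner face (the side that faces the shelf), 150 mm from the hinge axis and 75 mm above the tiles: a good place to push. Its -y axis points out of that inner face, its x axis along the gate towards the hinge.
- latch (a joint): Lift of the iron drop latch arm in rad: 0 = down by its own weight, positive = nose raised. As the gate is pushed shut, a pin 60 mm above the tiles that sticks out 28 mm beyond the gate's free end lifts the arm by itself; the arm drops over the pin as the gate reaches its stop, and keeps it shut. It need not be touched.
- latch_tip (a point): Nose of the latch arm, which reaches 67 mm from the latch post towards the shelf's -y, about 76 mm above the tiles.
- pane: Flat rectangular pane of cobalt blue glass in a brass frame, lying on the tiles. 95 mm (its x) by 130 mm (its y) by 10 mm thick, frame bars 8 mm wide; about 0.3 kg, smooth, slides easily (friction about 0.3). Origin at the centre of its underside. It can lie skewed up to about 25 degrees to the shelf.
- chimney: Brass lantern chimney standing upright, hollow, 68 mm wide at the foot, 98 mm tall. Origin at the centre of its underside. Leave alone.
- foot_a: Turned copper lantern foot, 36 mm wide, 29 mm tall, standing. Origin at the centre of its underside. Leave alone.
- foot_b: Second copper lantern foot, the same. Leave alone.
- scribe: Scribe lying on the tiles, bone handle 85 mm long towards its -x, steel point towards its +x, 148 mm overall, 10 mm high. Leave alone.
There are look-alikes about, which are no part of the job. What is meant by the pane is not turquoise, and is the smaller of those in its own colour.

How it is judged:
By the outcome, as a careful person would: the job done as asked, in the order asked, and still so for the second after the job is handed in, with the robot touching nothing.
It also fails if it takes over 67 s, if anything falls off the work surface, if the arm or the gripper's body presses on something with over 40 N, if the wrist force passes 120 N, or if a joint passes its speed limit or range.

## Working session

There is one attempt and no reset: what is moved stays moved. The work goes in short steps, Python scripts to look and compute and a shell command to move; the robot and the scene stay as the last step left them, time stands still between calls to the robot, and variables do not carry over. Pictures are saved under pics/ and viewed, at most 10 in all, crops included, and the job is handed in when it is done.

```bash
mkdir -p pics; cat > h.py <<'E'
import numpy as np,cv2
from scipy.spatial.transform import Rotation as R
from plant import manip
def rot(q): return R.from_quat([q[1],q[2],q[3],q[0]]).as_matrix()
def grab(name):
    s=manip.state(); f=manip.grab_frame(name)
    if name=="wrist":
        T=np.eye(4);T[:3,:3]=rot(s["tool_rot"]);T[:3,3]=s["tool_pos"];T=T@np.array(f["T_tool_cam"])
    else:
        T=np.eye(4);T[:3,:3]=rot(f["attitude"]);T[:3,3]=f["xyz"]
    f["T"]=T; return f
def cloud(f):
    z=f["z_map"];v,u=np.mgrid[:400,:640]
    P=np.stack([(u-f["cx"])/f["fx"]*z,-(v-f["cy"])/f["fy"]*z,-z],-1)
    W=P@f["T"][:3,:3].T+f["T"][:3,3]; W[z==0]=np.nan
    return W
def ray(f,u,v,h):
    d=f["T"][:3,:3]@np.array([(u-f["cx"])/f["fx"],-(v-f["cy"])/f["fy"],-1]);o=f["T"][:3,3]
    return o+d*(h-o[2])/d[2]
E
python3 - <<'E'
from h import *
import pickle
s=manip.state();print({k:np.round(v,3) for k,v in s.items()})
for n in("scene","side"):
    f=grab(n);cv2.imwrite(f"pics/{n}0.png",f["img"]);pickle.dump(f,open(n+"0.pkl","wb"))
    print(n,np.round(f["T"],3).tolist(),f["fx"],[k for k in f])
E
```

```text
{'time': np.float64(0.0), 'joint_pos': array([-1.353,  0.053,  1.614, -0.   ,  1.476, -0.119]), 'joint_vel': array([-0.   ,  0.001,  0.001, -0.   ,  0.   , -0.   ]), 'joint_efforts': array([-2.0000e-03, -3.9369e+01, -3.7017e+01, -0.0000e+00,  7.0000e-03,
       -0.0000e+00]), 'tool_pos': array([ 0.206, -0.589,  0.23 ]), 'tool_rot': array([-0.001,  0.986,  0.168, -0.   ]), 'contact_force': array([ 0.013, -0.187, -0.047]), 'ft_torque': array([ 0.008,  0.024, -0.044]), 'grasp_force': np.float64(0.0), 'gripper_width': np.float64(1.0)}
scene [[0.29, -0.58, 0.761, 1.306], [0.957, 0.165, -0.239, -0.322], [0.013, 0.798, 0.603, 0.719], [0.0, 0.0, 0.0, 1.0]] 384.4605833134917 ['img', 'z_map', 'fx', 'fy', 'cx', 'cy', 'xyz', 'attitude', 'T']
side [[0.978, 0.125, -0.165, 0.362], [-0.207, 0.559, -0.803, -0.889], [-0.008, 0.819, 0.573, 0.687], [0.0, 0.0, 0.0, 1.0]] 405.99587856087163 ['img', 'z_map', 'fx', 'fy', 'cx', 'cy', 'xyz', 'attitude', 'T']
```

View pics/scene0.png

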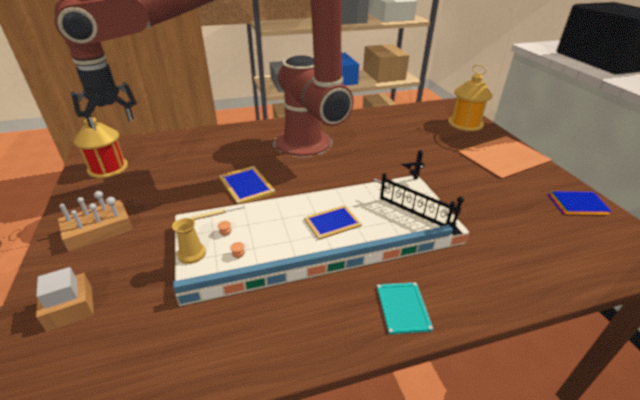

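View pics/side0.png

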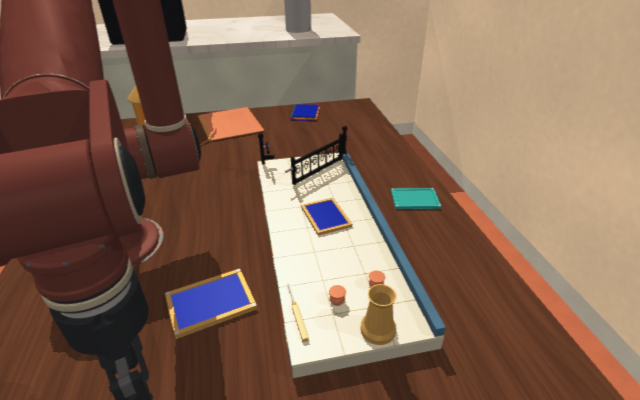

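The pane is the one on the tiles (scene 333,222; side 327,215). The gate stands partly open (scene 382,190 to 457,215), and the chimney, feet and scribe are at the far end. Next I fit the shelf, pane and gate from depth.

```bash
cat > fit.py <<'E'
from h import *
import pickle
fs=[pickle.load(open(n+"0.pkl","rb")) for n in("scene","side")]
for f in fs:
    W=cloud(f);hsv=cv2.cvtColor(f["img"],cv2.COLOR_BGR2HSV).astype(int);H,S,V=[hsv[...,i] for i in range(3)]
    for px in ([(350,250),(333,220),(420,205)] if f is fs[0] else [(390,240),(327,215),(310,165)]): print(px,hsv[px[1],px[0]],W[px[1],px[0]].round(3))
    tile=(S<60)&(V>150)&(abs(W[...,2]-0.04)<.008)
    print("tile z",np.nanmedian(W[tile][:,2]),tile.sum())
    led=(abs(W[...,2]-0.064)<.006)&(H>95)&(H<115)&(S>80)&(W[...,0]>0.3)
    p=W[led][:,:2];c=np.median(p,0);p=p[np.linalg.norm(p-c,axis=1)<.5]
    l=cv2.fitLine(p.astype(np.float32),cv2.DIST_HUBER,0,.01,.01).ravel();d=l[:2]*np.sign(l[1]);n=np.array([d[1],-d[0]])
    a=(p-l[2:])@d;b=(p-l[2:])@n
    print("ledge",len(p),"ang",np.degrees(np.arctan2(-d[0],d[1])).round(2),"pt",l[2:].round(4),"ends",(l[2:]+d*a.min()).round(3),(l[2:]+d*a.max()).round(3),"across",np.percentile(b,[3,97]).round(4))
    m=((H>112)&(H<128)&(S>150)&(abs(W[...,2]-.05)<.012)).astype(np.uint8)
    nn,lab,st,ce=cv2.connectedComponentsWithStats(m)
    for i in range(1,nn):
        if st[i,4]>150:
            q=W[lab==i][:,:2];print("blue",st[i],cv2.minAreaRect((q*1000).astype(np.float32)),np.median(W[lab==i][:,2]))
    dk=(V<70)&(W[...,2]>.055)&(W[...,2]<.17)&(W[...,0]>.3)&(W[...,1]>-.25)
    q=W[dk];print("dark",len(q))
    for lo,hi in((.108,.123),(.123,.16)):
        r=q[(q[:,2]>lo)&(q[:,2]<hi)]; print(lo,len(r),r[::max(1,len(r)//14)].round(3).tolist())
E
python3 fit.py
```

```text
(350, 250) [100 101 141] [ 0.68  -0.055  0.063]
(333, 220) [116 198 183] [ 0.541 -0.052  0.047]
(420, 205) [ 20  47 189] [0.585 0.184 0.081]
tile z 0.03954677326780731 12226
ledge 1629 ang 0.13 pt [ 0.6756 -0.1462] ends [ 0.676 -0.463] [0.675 0.236] across [-0.0088  0.0066]
blue [311 209  44  24 601] ((540.8924560546875, -53.1824951171875), (69.73313903808594, 106.15859985351562), 9.515023231506348) 0.046583136504525946
dark 684
0.108 286 [[0.411, 0.259, 0.123], [0.422, 0.262, 0.114], [0.426, 0.257, 0.11], [0.425, 0.21, 0.11], [0.493, 0.116, 0.117], [0.509, 0.127, 0.115], [0.532, 0.143, 0.117], [0.555, 0.159, 0.116], [0.583, 0.177, 0.119], [0.603, 0.189, 0.113], [0.631, 0.207, 0.12], [0.644, 0.226, 0.119], [0.664, 0.233, 0.123], [0.658, 0.225, 0.11], [0.674, 0.237, 0.113]]
0.123 111 [[0.41, 0.263, 0.142], [0.413, 0.259, 0.138], [0.417, 0.264, 0.136], [0.415, 0.259, 0.129], [0.49, 0.115, 0.135], [0.488, 0.108, 0.125], [0.669, 0.23, 0.155], [0.672, 0.231, 0.154], [0.674, 0.233, 0.152], [0.677, 0.237, 0.151], [0.675, 0.237, 0.146], [0.676, 0.234, 0.144], [0.667, 0.233, 0.135], [0.659, 0
[... 485 characters left out ...]
108 276 [[0.665, 0.234, 0.122], [0.65, 0.224, 0.118], [0.404, 0.258, 0.122], [0.618, 0.21, 0.118], [0.62, 0.206, 0.117], [0.63, 0.207, 0.111], [0.597, 0.188, 0.118], [0.577, 0.178, 0.118], [0.42, 0.211, 0.113], [0.562, 0.164, 0.117], [0.548, 0.156, 0.117], [0.537, 0.144, 0.118], [0.534, 0.144, 0.111], [0.514, 0.131, 0.111], [0.484, 0.108, 0.117]]
0.123 105 [[0.664, 0.244, 0.152], [0.669, 0.237, 0.151], [0.66, 0.241, 0.143], [0.667, 0.23, 0.144], [0.665, 0.234, 0.135], [0.667, 0.231, 0.133], [0.653, 0.227, 0.133], [0.403, 0.258, 0.142], [0.653, 0.226, 0.13], [0.403, 0.259, 0.138], [0.652, 0.222, 0.129], [0.412, 0.259, 0.134], [0.402, 0.267, 0.125], [0.484, 0.119, 0.131], [0.485, 0.11, 0.129]]
```

```bash
j="python3 -m jog"
python3 -m jog '[0.4,-0.39,0,0,0,0.055, 0.8,-0.78,0,0,0,0.107, 0.8,-0.78,0,0,0,0.107]' 0
python3 -m jog '[0.28,-0.5,0,0,0,0, 0.56,-1,0,0,0,0]'
python3 -m jog '[0.28,-0.5,0,0,0,0, 0.56,-1,0,0,0,0]'
python3 -m jog '[0.28,-0.5,0,0,0,0, 0.56,-1,0,0,0,0]'
python3 -m jog '[0.28,-0.5,0,0,0,0, 0.56,-1,0,0,0,0]'
python3 -m jog '[0.28,-0.5,0,0,0,0, 0.56,-1,0,0,0,0, 0.56,-1,0,0,0,0]'
```

```text
time: 0.48
tool_pos: [0.2575, -0.4869, 0.2304]
tool_rot: [-0.001, 1.0, 0.002, -0.0]
contact_force: [-0.1, -0.2, 0.5]
gripper_width: 0.377
grasp_force: 0.0
time: 0.72
tool_pos: [0.3123, -0.3892, 0.231]
tool_rot: [-0.0, 1.0, -0.0, -0.0]
contact_force: [0.3, 0.5, 0.5]
gripper_width: 0.004
grasp_force: 0.0
time: 0.98
tool_pos: [0.3686, -0.2888, 0.2312]
tool_rot: [0.0, 1.0, 0.0, 0.0]
contact_force: [1.0, -0.3, 1.2]
gripper_width: -0.001
grasp_force: 0.0
time: 1.23
tool_pos: [0.4247, -0.1887, 0.2313]
tool_rot: [0.0, 1.0, 0.0, 0.0]
contact_force: [0.5, -0.6, -0.4]
gripper_width: -0.002
grasp_force: 0.0
time: 1.48
tool_pos: [0.4809, -0.0886, 0.2313]
tool_rot: [0.0, 1.0, 0.0, 0.0]
contact_force: [0.5, -0.8, 0.3]
gripper_width: 0.001
grasp_force: 0.0
time: 1.85
tool_pos: [0.5371, 0.0129, 0.2308]
tool_rot: [-0.0, 1.0, 0.003, -0.0]
contact_force: [0.1, -0.8, 0.5]
gripper_width: 0.003
grasp_force: 0.0
```

```bash

python3 -m jog '[-0.1,-0.55,0,0,0,0, -0.1,-0.55,0.4,0,0,0, -0.1,-0.55,0.8,0,0,0]'
python3 -m jog '[0,0,0.28,0,0,0, 0,0,0.56,0,0,0]'
python3 -m jog '[0,-0.1,0,0,0,0, 0,-0.2,0,0,0,0, 0,-0.3,0,0,0,0, 0,-0.4,0,0,0,0, 0,-0.5,0,0,0,0, 0,-0.6,0,0,0,0, 0,-0.7,0,0,0,0, 0,-0.8,0,0,0,0]'
python3 -m jog '[0,-0.08,0,0,0,0, 0,-0.16,0,0,0,0, 0,-0.24,0,0,0,0, 0,-0.32,0,0,0,0, 0,-0.4,0,0,0,0, 0,-0.45,0,0,0,0, 0,-0.5,0,0,0,0]'
python3 - <<'E'
from h import *
f=grab("side");cv2.imwrite("pics/s1.png",cv2.resize(f["img"][100:250,220:420],None,fx=3,fy=3))
E
```

```text
time: 2.22
tool_pos: [0.5264, 0.0647, 0.1509]
tool_rot: [0.0, 1.0, 0.001, 0.001]
contact_force: [0.2, 0.1, -0.9]
gripper_width: 0.001
grasp_force: 0.0
time: 2.48
tool_pos: [0.5257, 0.064, 0.094]
tool_rot: [0.0, 1.0, -0.0, -0.0]
contact_force: [0.7, 0.0, 0.3]
gripper_width: 0.0
grasp_force: 0.0
time: 3.48
tool_pos: [0.5258, 0.146, 0.0952]
tool_rot: [0.0, 1.0, 0.0, -0.0]
contact_force: [-0.1, -1.0, -0.2]
gripper_width: -0.001
grasp_force: 0.2
time: 4.35
tool_pos: [0.5258, 0.1957, 0.0953]
tool_rot: [0.0, 1.0, 0.0, -0.0]
contact_force: [0.6, -0.6, -1.0]
gripper_width: -0.002
grasp_force: 0.2
```

View pics/s1.png

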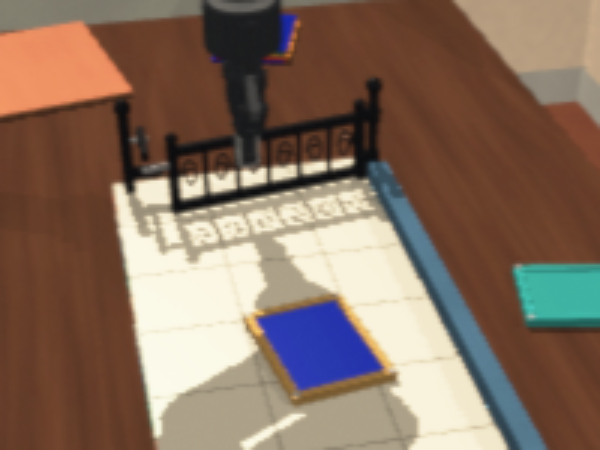

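The fingertip (250,160) is in front of the top rail, on the inner side, and is pushing the gate. The gate's free end is at (173,170) and the pane is undisturbed. I keep pushing.

```bash

python3 -m jog '[0,-0.05,0,0,0,0, 0,-0.1,0,0,0,0, 0,-0.15,0,0,0,0]'
python3 -m jog '[0,-0.03,0,0,0,0, 0,-0.06,0,0,0,0]'
python3 -m jog '[0,-0.03,0,0,0,0, 0,-0.06,0,0,0,0]'
python3 - <<'E'
from h import *
f=grab("side");W=cloud(f);hsv=cv2.cvtColor(f["img"],cv2.COLOR_BGR2HSV)
m=(hsv[...,2]<70)&(W[...,2]>.108)&(W[...,2]<.123)&(W[...,0]>.4)&(W[...,1]>.05)&(W[...,1]<.3)&(W[...,0]<.7)
p=W[m];p=p[np.argsort(p[:,0])];print(p[::8].round(3).tolist())
E
```

```text
time: 4.78
tool_pos: [0.5256, 0.2103, 0.0952]
tool_rot: [0.0, 1.0, 0.0, -0.0]
contact_force: [-1.3, -4.7, 0.5]
gripper_width: -0.001
grasp_force: 2.5
time: 5.03
tool_pos: [0.5258, 0.2167, 0.0953]
tool_rot: [-0.0, 1.0, 0.0, 0.0]
contact_force: [-0.6, -0.9, -0.2]
gripper_width: 0.001
grasp_force: 0.4
time: 5.28
tool_pos: [0.5259, 0.221, 0.0954]
tool_rot: [0.002, 1.0, 0.001, -0.0]
contact_force: [-0.6, -12.2, 2.3]
gripper_width: -0.004
grasp_force: 6.1
[[0.402, 0.271, 0.119], [0.407, 0.264, 0.115], [0.412, 0.26, 0.109], [0.422, 0.228, 0.111], [0.424, 0.244, 0.113], [0.426, 0.267, 0.111], [0.444, 0.234, 0.115], [0.45, 0.233, 0.115], [0.456, 0.235, 0.11], [0.463, 0.235, 0.113], [0.469, 0.235, 0.112], [0.475, 0.237, 0.111], [0.481, 0.235, 0.111], [0.487, 0.236, 0.109], [0.493, 0.234, 0.11], [0.5, 0.236, 0.108], [0.504, 0.24, 0.119], [0.511, 0.243, 0.117], [0.519, 0.217, 0.109], [0.525, 0.214, 0.12], [0.53, 0.21, 0.118], [0.547, 0.236, 0.11], [0.553, 0.234, 0.114], [0.56, 0.235, 0.109], [0.566, 0.236, 0.118], [0.572, 0.233, 0.115], [0.579, 0.238, 0.109], [0.585, 0.235, 0.113], [0.591, 0.235, 0.112], [0.598, 0.237, 0.117], [0.604, 0.235, 0.111], [0.611, 0.235, 0.11], [0.617, 0.235, 0.12], [0.624, 0.237, 0.111], [0.63, 0.236, 0.114], [0.637, 0.236, 0.121], [0.644, 0.24, 0.114], [0.649, 0.232, 0.121], [0.656, 0.233, 0.113], [0.661, 0.231, 0.117], [0.665, 0.233, 0.112], [0.671, 0.231, 0.115]]
```

```bash

python3 -m jog '[0,0.3,0,0,0,0, 0,0.6,0,0,0,0, 0,0.6,-0.5,0,0,0, 0,0.6,-1,0,0,0]' 85
python3 -m jog '[-0.3,0.5,-0.5,0,0,0, -0.6,1,-1,0,0,0]'
python3 -m jog '[0,0.5,-0.3,0,0,0, 0,0.9,-0.3,0,0,0, 0,0.9,-0.3,0,0,0]'
python3 - <<'E'
from h import *
f=grab("wrist");cv2.imwrite("pics/w1.png",f["img"]);W=cloud(f)
import pickle;pickle.dump(f,open("w1.pkl","wb"))
print(f["T"].round(3))
f=grab("side");cv2.imwrite("pics/s2.png",cv2.resize(f["img"][100:250,220:420],None,fx=3,fy=3))
E
```

```text
time: 5.82
tool_pos: [0.5254, 0.1621, 0.1959]
tool_rot: [-0.0, 1.0, -0.0, -0.001]
contact_force: [1.7, 0.2, 0.4]
gripper_width: 0.848
grasp_force: 0.0
time: 6.08
tool_pos: [0.4766, 0.0805, 0.2784]
tool_rot: [-0.0, 1.0, 0.001, 0.001]
contact_force: [0.3, 0.5, -0.0]
gripper_width: 0.996
grasp_force: 0.0
time: 6.45
tool_pos: [0.4774, -0.0108, 0.3074]
tool_rot: [0.0, 1.0, -0.002, 0.001]
contact_force: [0.2, -0.8, 0.5]
gripper_width: 0.994
grasp_force: 0.0
[[-0.004  0.955  0.297  0.554]
 [-1.    -0.004 -0.001 -0.012]
 [ 0.    -0.297  0.955  0.449]
 [ 0.     0.     0.     1.   ]]
```

View pics/w1.png

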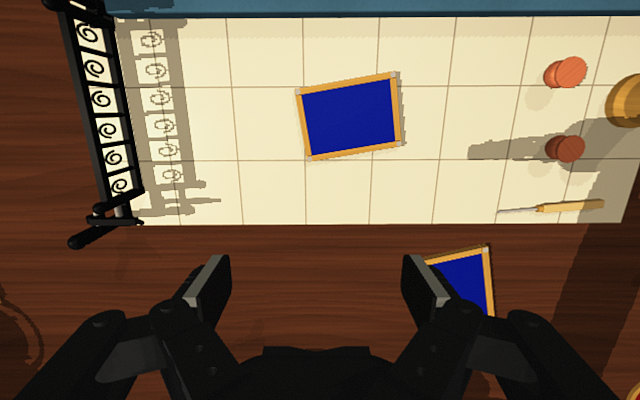

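View pics/s2.png

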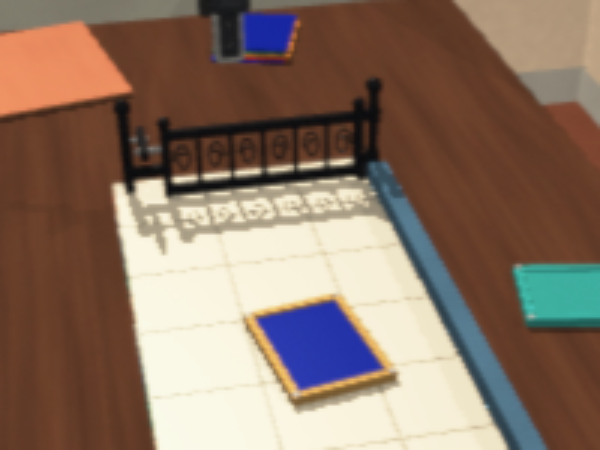

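In the wrist view the gate looks shut, with its latch arm at (80-140, 190-245). The pane's corners are at (296,88), (397,71), (403,143) and (309,161), and the feet at (566,72) and (566,148).

```bash
python3 - <<'E'
from h import *
import pickle
f=pickle.load(open("w1.pkl","rb"));W=cloud(f)
for n,u,v,h in [("c",296,88,.05),("c",397,71,.05),("c",401,143,.05),("c",309,160,.05),("ledge",250,17,.04),("ledge",580,13,.04),("foot",566,85,.045),("foot",566,158,.045),("scribe",500,211,.045),("edge",250,225,.04),("edge",580,223,.04)]: print(n,ray(f,u,v,h).round(4))
hsv=cv2.cvtColor(f["img"],cv2.COLOR_BGR2HSV);H,S,V=[hsv[...,i] for i in range(3)]
m=(V<70)&(W[...,0]>.38)&(W[...,1]>.15)&(W[...,2]>.1)
p=W[m];g=p[(abs(p[:,2]-.117)<.006)&(p[:,0]>.45)&(p[:,0]<.65)]
l=cv2.fitLine(g[:,:2].astype(np.float32),cv2.DIST_HUBER,0,.01,.01).ravel();print("gate",l,np.degrees(np.arctan2(l[1],l[0])))
q=W[190:250,65:148].reshape(-1,3);q=q[(q[:,2]>.085)];q=q[np.argsort(q[:,1])];print(q[::25].round(3).tolist())
cv2.imwrite("pics/w1c.png",cv2.resize(f["img"][160:260,50:200],None,fx=4,fy=4,interpolation=2))
E
```

```text
c [0.5817 0.0132 0.05  ]
c [ 0.601  -0.1133  0.05  ]
c [ 0.5124 -0.1256  0.05  ]
c [ 0.4901 -0.0022  0.05  ]
ledge [0.6635 0.0679 0.04  ]
ledge [ 0.6661 -0.3331  0.04  ]
foot [ 0.5842 -0.3324  0.045 ]
foot [ 0.4905 -0.3556  0.045 ]
scribe [ 0.4138 -0.2788  0.045 ]
edge [0.3915 0.0871 0.04  ]
edge [ 0.3926 -0.4048  0.04  ]
gate [ 0.9999902  -0.00442643  0.54821     0.2354951 ] -0.2536168
[[0.426, 0.198, 0.115], [0.425, 0.205, 0.116], [0.43, 0.211, 0.108], [0.422, 0.214, 0.113], [0.423, 0.218, 0.115], [0.426, 0.221, 0.114], [0.428, 0.224, 0.1], [0.43, 0.227, 0.108], [0.423, 0.229, 0.114], [0.425, 0.231, 0.114], [0.449, 0.232, 0.089], [0.454, 0.232, 0.093], [0.445, 0.233, 0.102], [0.45, 0.233, 0.122], [0.425, 0.233, 0.113], [0.453, 0.233, 0.102], [0.449, 0.233, 0.097], [0.429, 0.233, 0.099], [0.452, 0.233, 0.092], [0.452, 0.234, 0.109], [0.452, 0.234, 0.131], [0.464, 0.234, 0.117], [0.434, 0.234, 0.098], [0.462, 0.235, 0.108], [0.433, 0.235, 0.098], [0.43, 0.235, 0.108], [0.454, 0.236, 0.132], [0.432, 0.236, 0.102], [0.46, 0.237, 0.118], [0.457, 0.237, 0.089], [0.435, 0.238, 0.103], [0.
[... 157 characters left out ...]
[0.426, 0.252, 0.114], [0.426, 0.255, 0.114], [0.427, 0.259, 0.096], [0.429, 0.26, 0.112], [0.406, 0.26, 0.087], [0.43, 0.26, 0.093], [0.412, 0.261, 0.131], [0.408, 0.261, 0.107], [0.413, 0.261, 0.103], [0.415, 0.261, 0.123], [0.41, 0.261, 0.123], [0.41, 0.261, 0.096], [0.412, 0.261, 0.106], [0.415, 0.262, 0.098], [0.425, 0.262, 0.112], [0.413, 0.262, 0.105], [0.409, 0.262, 0.091], [0.412, 0.262, 0.128], [0.415, 0.263, 0.137], [0.41, 0.264, 0.14], [0.406, 0.264, 0.14], [0.425, 0.265, 0.113], [0.418, 0.266, 0.137], [0.406, 0.266, 0.142], [0.417, 0.267, 0.137], [0.409, 0.268, 0.143], [0.406, 0.269, 0.142], [0.429, 0.27, 0.108], [0.41, 0.272, 0.143], [0.413, 0.273, 0.141], [0.43, 0.275, 0.101]]
```

View pics/w1c.png

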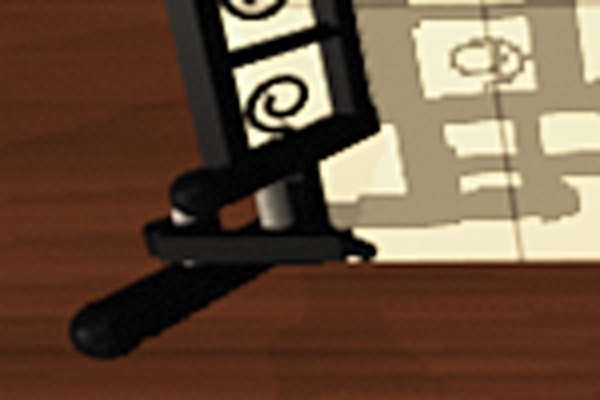

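The latch arm is level, about 75 mm above the tiles, and lies over the pin, so the gate is latched. Next I go down in front of the pane's near long side.

```bash

python3 -m jog '[-0.3,0.46,0.5,0,0,0, -0.3,0.46,1,0,0,0]' 60
python3 -m jog '[0,0,0.5,0,0,0, 0,0,1,0,0,0]'
python3 -m jog '[0,0,0.25,0,0,0, 0,0,0.5,0,0,0, 0,0,0.5,0,0,0]'
python3 -m jog '[0,0,0.05,0,0,0, 0,0,0.1,0,0,0]'
python3 - <<'E'
from h import *
f=grab("wrist");W=cloud(f);m=W[250:,:,2]
d=W[200:400].reshape(-1,3);t=manip.state()["tool_pos"];print(t)
k=(abs(d[:,0]-t[0])<.03)&(abs(d[:,1]-t[1])<.07)&(d[:,2]<t[2]+.05)
z=d[k][:,2];print(np.percentile(z[z>.043],[0,1,5,20,50]).round(4),np.median(z[z<.043]))
cv2.imwrite("pics/w2.png",f["img"])
E
```

```text
time: 6.8
tool_pos: [0.4479, -0.0553, 0.2072]
tool_rot: [0.001, 1.0, 0.0, 0.002]
contact_force: [1.2, -0.4, -0.4]
gripper_width: 0.702
grasp_force: 0.0
time: 7.05
tool_pos: [0.4469, -0.0537, 0.1048]
tool_rot: [-0.0, 1.0, 0.001, 0.0]
contact_force: [0.4, -0.1, 0.2]
gripper_width: 0.7
grasp_force: 0.0
time: 7.42
tool_pos: [0.4452, -0.0533, 0.0542]
tool_rot: [-0.001, 1.0, 0.001, -0.003]
contact_force: [-0.1, 0.1, -0.4]
gripper_width: 0.706
grasp_force: 0.0
time: 7.68
tool_pos: [0.4483, -0.055, 0.0478]
tool_rot: [0.0, 1.0, 0.001, 0.001]
contact_force: [0.2, 0.1, 0.2]
gripper_width: 0.706
grasp_force: 0.0
[ 0.44754397 -0.05495573  0.04684232]
[0.051  0.0535 0.0576 0.066  0.0788] 0.03870996314628275
```

View pics/w2.png

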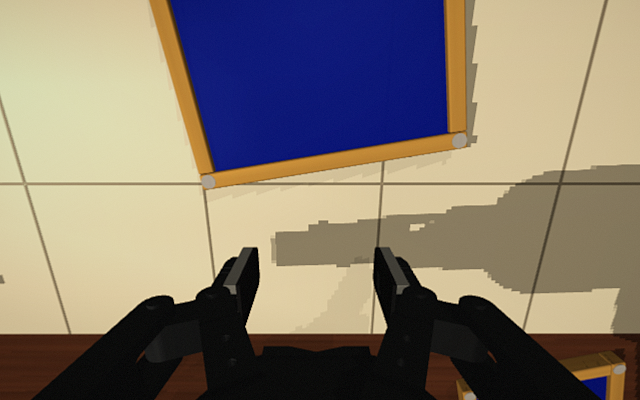

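The pane's near edge runs from (205,182) to (467,143), with both fingers standing in front of it. The tips are still about 5 mm too high, so I lower and then push.

```bash

python3 -m jog '[0,0,0.04,0,0,0, 0,0,0.06,0,0,0, 0,0,0.06,0,0,0]'
python3 -m jog '[0,0,0.02,0,0,0, 0,0,0.02,0,0,0]'
python3 -m jog '[0.1,0,0,0,0,0, 0.2,0,0,0,0,0, 0.28,0,0,0,0,0, 0.36,0,0,0,0,0, 0.44,0,0,0,0,0, 0.52,0,0,0,0,0, 0.6,0,0,0,0,0, 0.68,0,0,0,0,0]'
python3 - <<'E'
from h import *
s=manip.state();print(s["tool_pos"])
f=grab("wrist");cv2.imwrite("pics/w3.png",f["img"])
E
```

```text
time: 8.1
tool_pos: [0.4471, -0.0551, 0.0406]
tool_rot: [-0.0, 1.0, 0.0, -0.0]
contact_force: [-0.0, -0.5, 0.0]
gripper_width: 0.702
grasp_force: 0.0
time: 8.35
tool_pos: [0.447, -0.0551, 0.0385]
tool_rot: [-0.0, 1.0, 0.0, -0.0]
contact_force: [-0.6, -0.7, 0.2]
gripper_width: 0.7
grasp_force: 0.0
time: 9.35
tool_pos: [0.5156, -0.055, 0.0386]
tool_rot: [0.0, 1.0, 0.0, -0.0]
contact_force: [-2.2, 0.6, -1.3]
gripper_width: 0.7
grasp_force: 0.5
[ 0.5155789  -0.05502541  0.03857755]
```

View pics/w3.png

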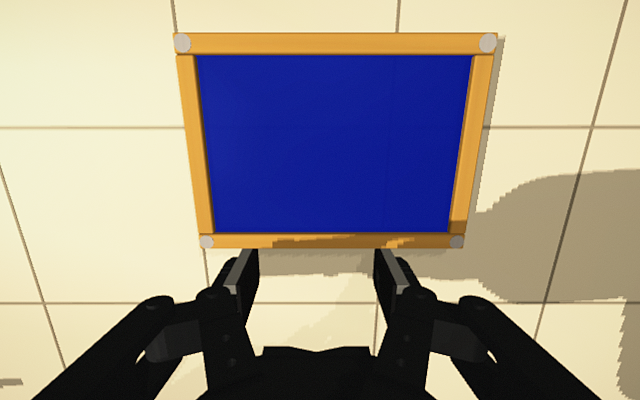

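The pane's edge is now square against both fingers (row 248, columns 200 to 463). I push on to the ledge.

```bash

python3 -m jog '[0.08,0,0,0,0,0, 0.16,0,0,0,0,0, 0.24,0,0,0,0,0, 0.31,0,0,0,0,0, 0.36,0,0,0,0,0, 0.36,0,0,0,0,0]'
python3 -m jog '[0.03,0,0,0,0,0, 0.03,0,0,0,0,0]'
python3 -m jog '[0.03,0,0,0,0,0, 0.03,0,0,0,0,0]'
python3 -m jog '[0.02,0,0,0,0,0, 0.02,0,0,0,0,0]'
```

```text
time: 10.15
tool_pos: [0.5518, -0.055, 0.0389]
tool_rot: [0.0, 1.0, 0.0, 0.0]
contact_force: [-0.3, -0.9, -0.0]
gripper_width: 0.703
grasp_force: 0.0
time: 10.4
tool_pos: [0.5544, -0.055, 0.0387]
tool_rot: [0.0, 1.0, 0.0, 0.0]
contact_force: [0.6, 0.1, 0.9]
gripper_width: 0.705
grasp_force: 0.0
time: 10.65
tool_pos: [0.5557, -0.0549, 0.0382]
tool_rot: [-0.0, 1.0, 0.0, -0.002]
contact_force: [-5.5, -0.1, 2.1]
gripper_width: 0.703
grasp_force: 2.6
time: 10.9
tool_pos: [0.5557, -0.0548, 0.0375]
tool_rot: [-0.0, 1.0, 0.001, -0.005]
contact_force: [-11.5, -0.4, 5.7]
gripper_width: 0.707
grasp_force: 5.4
```

```bash

python3 -m jog '[-0.15,0,0,0,0,0, -0.3,0,0,0,0,0, -0.3,0,-0.5,0,0,0, -0.3,0,-1,0,0,0, -0.3,0,-1,0,0,0]' 45
python3 -m jog '[0.2,0.2,0,0,0,-0.05, 0.4,0.4,0,0,0,-0.1, 0.6,0.6,0,0,0,-0.15, 0.8,0.8,0,0,0,-0.2, 0.91,1,0,0,0,-0.25, 0.91,1,0,0,0,-0.25]'
python3 -m jog '[0,0,0,0,0,-0.05, 0,0,0,0,0,-0.1, 0,0,0,0,0,-0.15, 0,0,0,0,0,-0.2, 0,0,0,0,0,-0.25, 0,0,0,0,0,-0.25]'
python3 - <<'E'
from h import *
s=manip.state();print(s["tool_pos"],s["tool_rot"],s["joint_pos"].round(2))
f=grab("wrist");cv2.imwrite("pics/w4.png",f["img"])
E
```

```text
time: 11.52
tool_pos: [0.5322, -0.0558, 0.1446]
tool_rot: [0.001, 1.0, 0.0, 0.006]
contact_force: [-0.3, -1.1, -0.4]
gripper_width: 0.525
grasp_force: 0.0
time: 12.28
tool_pos: [0.6197, -0.1557, 0.1375]
tool_rot: [-0.001, 0.924, 0.382, -0.0]
contact_force: [0.3, 0.6, -0.5]
gripper_width: 0.527
grasp_force: 0.0
time: 13.02
tool_pos: [0.6193, -0.1539, 0.138]
tool_rot: [-0.001, 0.708, 0.706, -0.0]
contact_force: [0.4, 0.5, 0.6]
gripper_width: 0.527
grasp_force: 0.0
[ 0.61926047 -0.1539404   0.13798248] [-6.35938509e-04  7.07970692e-01  7.06241516e-01 -1.28324875e-04] [-0.36  0.16  1.66  0.    1.33 -0.36]
```

View pics/w4.png

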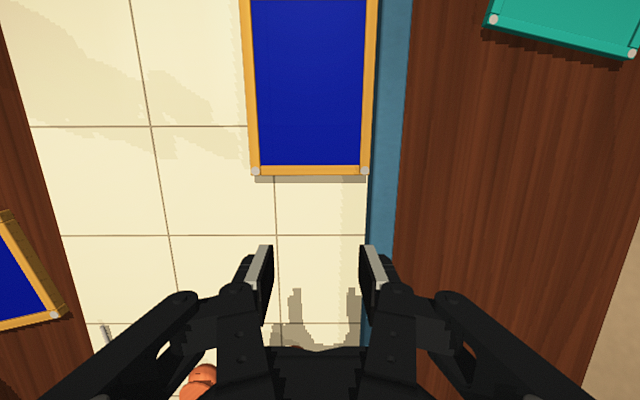

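The pane lies flush along the ledge, with its near end at row 175 and the fingers behind it, clear of foot and ledge. I go down and push towards the gate.

```bash

python3 -m jog '[-0.2,-0.03,0,0,0,0, -0.2,-0.03,0.4,0,0,0, -0.2,-0.03,0.8,0,0,0, -0.2,-0.03,0.93,0,0,0, -0.2,-0.03,0.93,0,0,0]'
python3 -m jog '[0,0,0.02,0,0,0, 0,0,0.03,0,0,0, 0,0,0.03,0,0,0]'
python3 -m jog '[0,0,0.01,0,0,0, 0,0,0.015,0,0,0]'
python3 -m jog '[0.1,0,0,0,0,0, 0.2,0,0,0,0,0, 0.3,0,0,0,0,0, 0.4,0,0,0,0,0, 0.5,0,0,0,0,0, 0.6,0,0,0,0,0, 0.7,0,0,0,0,0, 0.8,0,0,0,0,0]'
python3 -m jog '[0.1,0,0,0,0,0, 0.2,0,0,0,0,0, 0.3,0,0,0,0,0, 0.4,0,0,0,0,0, 0.5,0,0,0,0,0, 0.6,0,0,0,0,0, 0.7,0,0,0,0,0, 0.8,0,0,0,0,0]'
python3 - <<'E'
from h import *
s=manip.state();print(s["tool_pos"])
f=grab("wrist");cv2.imwrite("pics/w5.png",f["img"])
E
```

```text
time: 13.7
tool_pos: [0.6166, -0.1754, 0.045]
tool_rot: [-0.001, 0.707, 0.707, -0.0]
contact_force: [-0.5, 0.0, 1.0]
gripper_width: 0.527
grasp_force: 0.0
time: 14.08
tool_pos: [0.6179, -0.1751, 0.0437]
tool_rot: [0.001, 0.707, 0.707, 0.0]
contact_force: [-0.0, 0.7, -0.0]
gripper_width: 0.527
grasp_force: 0.0
time: 14.32
tool_pos: [0.6173, -0.1749, 0.0412]
tool_rot: [0.0, 0.707, 0.707, 0.0]
contact_force: [1.5, 0.4, 0.3]
gripper_width: 0.525
grasp_force: 0.0
time: 15.32
tool_pos: [0.6172, -0.0943, 0.0412]
tool_rot: [0.0, 0.707, 0.707, -0.0]
contact_force: [-0.3, -0.6, -0.1]
gripper_width: 0.527
grasp_force: 0.5
time: 16.32
tool_pos: [0.6171, -0.0143, 0.0412]
tool_rot: [-0.0, 0.707, 0.707, -0.0]
contact_force: [0.3, -0.8, 0.2]
gripper_width: 0.527
grasp_force: 0.6
[ 0.61711717 -0.01427856  0.04117777]
```

View pics/w5.png

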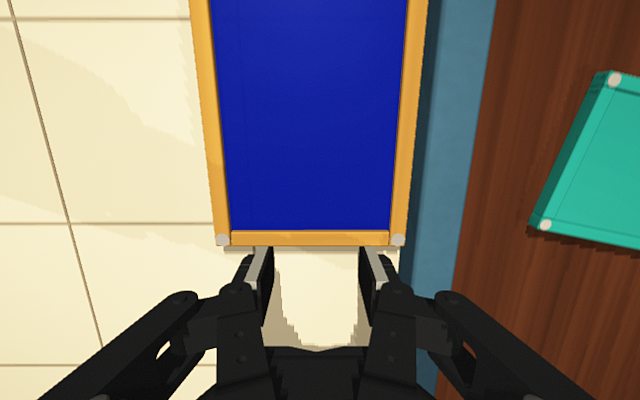

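The pane is square on the fingers (row 245) and beside the ledge. I push on to the gate, slowing at the end.

```bash

python3 -m jog '[0.1,0,0,0,0,0, 0.2,0,0,0,0,0, 0.3,0,0,0,0,0, 0.4,0,0,0,0,0, 0.5,0,0,0,0,0, 0.6,0,0,0,0,0, 0.7,0,0,0,0,0, 0.8,0,0,0,0,0]'
python3 -m jog '[0.05,0,0,0,0,0, 0.1,0,0,0,0,0, 0.14,0,0,0,0,0, 0.14,0,0,0,0,0]'
python3 -m jog '[0.03,0,0,0,0,0, 0.03,0,0,0,0,0]'
python3 -m jog '[0.03,0,0,0,0,0, 0.03,0,0,0,0,0]'
python3 -m jog '[0.02,0,0,0,0,0, 0.02,0,0,0,0,0]'
```

```text
time: 17.38
tool_pos: [0.6171, 0.0657, 0.0412]
tool_rot: [-0.0, 0.707, 0.707, 0.0]
contact_force: [-0.1, -1.7, 0.0]
gripper_width: 0.525
grasp_force: 0.5
time: 17.88
tool_pos: [0.6171, 0.0794, 0.0412]
tool_rot: [-0.0, 0.707, 0.707, 0.0]
contact_force: [0.0, 1.0, 0.1]
gripper_width: 0.526
grasp_force: 0.0
time: 18.12
tool_pos: [0.6171, 0.0822, 0.0412]
tool_rot: [-0.0, 0.707, 0.707, 0.0]
contact_force: [0.0, -0.1, 0.2]
gripper_width: 0.523
grasp_force: 0.0
time: 18.38
tool_pos: [0.6171, 0.0853, 0.0412]
tool_rot: [-0.0, 0.707, 0.707, 0.0]
contact_force: [-1.2, -0.1, 0.1]
gripper_width: 0.526
grasp_force: 0.0
time: 18.62
tool_pos: [0.6171, 0.0872, 0.0412]
tool_rot: [-0.0, 0.707, 0.707, 0.0]
contact_force: [0.6, -0.3, 0.7]
gripper_width: 0.53
grasp_force: 0.1
```

```bash

python3 -m jog '[0.02,0,0,0,0,0, 0.02,0,0,0,0,0]'
python3 -m jog '[0.02,0,0,0,0,0, 0.02,0,0,0,0,0]'
```

```text
time: 18.88
tool_pos: [0.6171, 0.0893, 0.0412]
tool_rot: [-0.0, 0.707, 0.707, 0.0]
contact_force: [0.4, -0.9, 0.3]
gripper_width: 0.524
grasp_force: 0.2
time: 19.12
tool_pos: [0.6171, 0.0913, 0.0412]
tool_rot: [-0.0, 0.707, 0.707, 0.0]
contact_force: [-0.1, -0.2, 0.7]
gripper_width: 0.529
grasp_force: 0.1
```

```bash

python3 -m jog '[0.02,0,0,0,0,0, 0.02,0,0,0,0,0]' | sed -n 2,4p
python3 -m jog '[0.015,0,0,0,0,0, 0.015,0,0,0,0,0]'| sed -n 2,4p
python3 - <<'E'
from h import *
f=grab("wrist");cv2.imwrite("pics/w6.png",f["img"])
E
```

```text
tool_pos: [0.617, 0.0928, 0.0412]
tool_rot: [0.0, 0.707, 0.707, -0.0]
contact_force: [0.4, -2.5, -0.1]
tool_pos: [0.617, 0.093, 0.0412]
tool_rot: [0.001, 0.707, 0.707, -0.001]
contact_force: [-0.8, -7.0, 0.7]
```

View pics/w6.png

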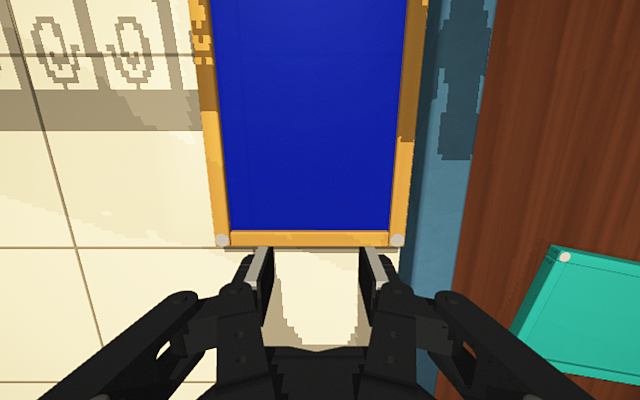

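The pane now stops against the gate, with the force up to 7 N. I nudge it once more towards the ledge from the front to make sure of the long side.

```bash

python3 -m jog '[-0.1,0,0,0,0,0, -0.2,0,0,0,0,0, -0.2,0,-0.5,0,0,0, -0.2,0,-1,0,0,0, -0.2,0,-1,0,0,0]'
python3 -m jog '[0.2,-0.2,0,0,0,0.05, 0.4,-0.4,0,0,0,0.1, 0.6,-0.6,0,0,0,0.15, 0.8,-0.8,0,0,0,0.2, 0.92,-1,0,0,0,0.25, 0.92,-1,0,0,0,0.25]'
python3 -m jog '[0,0,0,0,0,0.05, 0,0,0,0,0,0.1, 0,0,0,0,0,0.15, 0,0,0,0,0,0.2, 0,0,0,0,0,0.25, 0,0,0,0,0,0.25]'
python3 - <<'E'
from h import *
f=grab("wrist");cv2.imwrite("pics/w7.png",f["img"]);print(manip.state()["tool_pos"])
E
```

```text
time: 20.3
tool_pos: [0.6208, 0.0744, 0.1476]
tool_rot: [0.004, 0.707, 0.707, 0.004]
contact_force: [-0.1, -1.1, -0.1]
gripper_width: 0.526
grasp_force: 0.0
time: 21.05
tool_pos: [0.5155, 0.1669, 0.1398]
tool_rot: [-0.0, 0.923, 0.384, -0.001]
contact_force: [-0.3, -0.3, -1.2]
gripper_width: 0.528
grasp_force: 0.0
time: 21.8
tool_pos: [0.5174, 0.1659, 0.1406]
tool_rot: [0.0, 1.0, 0.002, -0.0]
contact_force: [0.8, -0.4, -0.0]
gripper_width: 0.529
grasp_force: 0.0
[0.51730405 0.16598581 0.14067153]
```

View pics/w7.png

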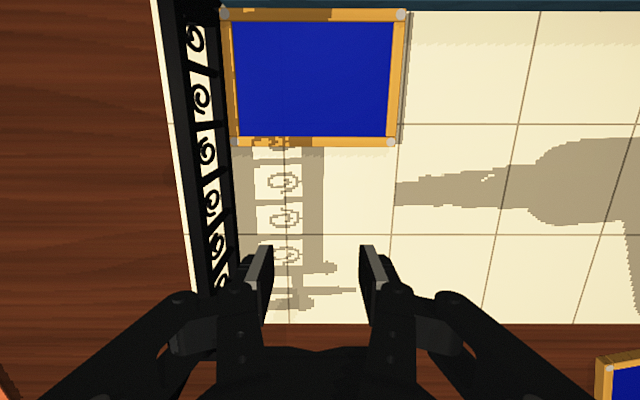

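The pane sits in the corner with its edges parallel to ledge and gate. That is more pictures than I was allowed, so from here I work by numbers only.

```bash

python3 -m jog '[0,0,0.4,0,0,0, 0,0,0.8,0,0,0, 0,0,0.96,0,0,0, 0,0,0.99,0,0,0, 0,0,0.99,0,0,0]' | sed -n 1,4p
python3 -m jog '[0.1,0,0,0,0,0, 0.2,0,0,0,0,0, 0.28,0,0,0,0,0, 0.34,0,0,0,0,0, 0.34,0,0,0,0,0]'| sed -n 2,4p
python3 -m jog '[0.02,0,0,0,0,0, 0.02,0,0,0,0,0]'| sed -n 2,4p
python3 -m jog '[0.02,0,0,0,0,0, 0.02,0,0,0,0,0]'| sed -n 2,4p
```

```text
time: 22.48
tool_pos: [0.5182, 0.1666, 0.0435]
tool_rot: [-0.0, 1.0, 0.001, 0.001]
contact_force: [-0.5, -0.3, 0.1]
tool_pos: [0.5515, 0.1665, 0.0422]
tool_rot: [-0.0, 1.0, 0.0, -0.0]
contact_force: [-0.7, -0.1, -0.4]
tool_pos: [0.5529, 0.1665, 0.0421]
tool_rot: [-0.0, 1.0, 0.0, -0.0]
contact_force: [-0.3, 0.0, 0.4]
tool_pos: [0.5551, 0.1665, 0.0422]
tool_rot: [0.0, 1.0, 0.0, 0.0]
contact_force: [-0.2, -0.1, 0.1]
```

```bash

python3 -m jog '[0.01,0,0,0,0,0, 0.01,0,0,0,0,0]'| sed -n 2,4p
python3 -m jog '[0.01,0,0,0,0,0, 0.01,0,0,0,0,0]'| sed -n 2,4p
python3 -m jog '[0.01,0,0,0,0,0, 0.01,0,0,0,0,0]'| sed -n 2,4p
```

```text
tool_pos: [0.5554, 0.1665, 0.0419]
tool_rot: [0.0, 1.0, 0.0, -0.001]
contact_force: [-3.4, -0.1, 1.8]
tool_pos: [0.5554, 0.1665, 0.0416]
tool_rot: [0.0, 1.0, 0.0, -0.002]
contact_force: [-6.5, 0.1, 4.6]
tool_pos: [0.5555, 0.1665, 0.0414]
tool_rot: [0.0, 1.0, 0.0, -0.003]
contact_force: [-9.0, -0.0, 4.7]
```

```bash

python3 -m jog '[-0.2,0,0,0,0,0, -0.4,0,0,0,0,0, -0.4,0,-0.4,0,0,0, -0.4,0,-0.9,0,0,0, -0.4,0,-0.9,0,0,0]'
python3 -m jog '[0,0.3,-0.3,0,0,0, 0,0.6,-0.6,0,0,0, 0,0.6,-0.6,0,0,0, 0,0.6,-0.6,0,0,0]' | sed -n 1,4p
python3 - <<'E'
from h import *
for n in("wrist","side"):
    f=grab(n);W=cloud(f);hsv=cv2.cvtColor(f["img"],cv2.COLOR_BGR2HSV).astype(int);H,S,V=[hsv[...,i] for i in range(3)]
    m=((H>112)&(H<128)&(S>150)&(abs(W[...,2]-.05)<.012)&(W[...,0]>.5)&(W[...,1]>.05)&(W[...,1]<.3)).astype(np.uint8)
    q=W[m>0][:,:2];print(n,m.sum(),"glass",cv2.minAreaRect((q*1000).astype(np.float32)))
    g=W[(V<70)&(abs(W[...,2]-.115)<.008)&(W[...,0]>.45)&(W[...,0]<.65)&(W[...,1]>.2)&(W[...,1]<.26)]
    print("gate",g[:,1].min().round(4),cv2.fitLine(g[:,:2].astype(np.float32),cv2.DIST_HUBER,0,.01,.01).ravel())
    a=W[(V<90)&(W[...,0]>.415)&(W[...,0]<.432)&(W[...,1]>.19)&(W[...,1]<.23)&(W[...,2]>.07)];print("latch nose",len(a),np.median(a,0).round(4))
    if n=="wrist":
        c=m*255;cs,_=cv2.findContours(c,0,2);c=cv2.approxPolyDP(max(cs,key=cv2.contourArea),6,True)[:,0]
        print([(p.tolist(),ray(f,*p,.048)[:2].round(4).tolist()) for p in c])
E
```

```text
time: 24.98
tool_pos: [0.5221, 0.1672, 0.1381]
tool_rot: [-0.001, 1.0, 0.0, 0.006]
contact_force: [0.3, -0.9, -0.2]
gripper_width: 0.525
grasp_force: 0.0
time: 25.48
tool_pos: [0.5176, 0.1068, 0.1907]
tool_rot: [-0.0, 1.0, 0.0, -0.001]
contact_force: [-0.3, 0.3, -0.6]
wrist 11808 glass ((590.9127197265625, 177.9356689453125), (158.89492797851562, 145.26382446289062), 6.586311340332031)
gate 0.2323 [0.99998707 0.00508088 0.5633716  0.2351435 ]
latch nose 0 [nan nan nan]
[([179, 38], [0.6537, 0.2241]), ([191, 131], [0.5757, 0.2237]), ([310, 131], [0.5756, 0.1117]), ([309, 38], [0.6537, 0.1121])]
side 402 glass ((612.7191772460938, 171.418212890625), (105.32613372802734, 74.81909942626953), 88.16119384765625)
gate 0.2299 [0.9999759  0.00693772 0.5212661  0.23562926]
latch nose 17 [0.4226 0.2169 0.1129]
  return _methods._mean(a, axis=axis, dtype=dtype,
  ret = um.true_divide(
```

```bash
python3 -c "
from plant import manip
print(manip.job_done())"
```

```text
the job is handed in; nothing more can be done
None
```

The job is handed in. The gate is shut with its latch down, the pane is flush in the corner (long side on the ledge, short end on the gate to within about 1 mm by camera), and the hand is clear at about 25 s; I viewed 12 pictures where the limit was 10.

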